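# Thread a sample tube through the collars of a sloping tube stand

## Task

Load the red-capped sample tube into the sloping stand: thread it, round end first, through the upper collar and then the lower one until its end rests fully home against the foot, and let go of it there. The collars' carriage may be clamped a little to either side of the middle of the stand, so feel or look for the hole. Leave the purple-capped tube, the specimen cup and the small vial where they are.

Things in the scene. Friction and masses are not known exactly. Their poses are not given: they have to be found in the camera images.
- tube_mid (a point): Centre of the loose red-capped sample tube, 90 mm long, 12 g, lying with its axis about 8 mm up (round end may droop 1.5 mm). +y runs along it to the round clear end, +z up as it lies. Red cap: the last 19 mm at the -y end, 16 x 16 mm square to the touch, its middle 35.5 mm from here; barrel 12.8 mm in diameter. Grip it by the cap, across the tube.
- tube_tip (a point): End point of the red-capped tube's round end, on its axis, 45 mm along +y from tube_mid; same axes.
- stand: Fixed sloping tube stand, about 125 x 140 mm in plan and 100 mm high: grey base plate 8 mm thick, aluminium posts and rails, a white plastic carriage on the rails. The origin is the centre of the underside, +z up, +x the horizontal direction in which the tube is pushed in (the slope goes down towards +x).
- cradle: The stand's slope. Origin on the foot's front face, on the tube's line if the carriage stood mid-way; +x is the direction of insertion, 35 degrees below level; +y level, along the rails; +z up out of the slope. The rigid white carriage (two collars, foot, bed under the tube with its top at z = -18 mm) is clamped up to 12 mm to either side along y: where is NOT reported; feel or look.
- upper_collar (a point): Where the upper collar's hole would open if the carriage stood mid-way: at x = -55 mm of the cradle, same axes. The real hole is up to 12 mm off along y, at z = 0. The collar is a plate square to x, 6 mm thick, 52 mm wide, 36 mm tall; through hole 17 mm across (2.1 mm play round the barrel), 1 mm chamfer on the entry side.
- lower_collar (a point): The same for the lower collar: entry face at x = -21 mm of the cradle. Its hole is equal to and exactly in line with the upper one, so shifted by the same unknown amount along y. With the tube home the cap's shoulder is at x = -71 mm, 16 mm clear of the upper collar.
- purple_tube: Purple-capped sample tube of the same size lying on the worktop, to be left alone; origin at the middle of its underside, +y towards its round end.
- cup: Specimen cup with a red lid, 58 mm across and 59 mm tall, to be left alone; origin at the centre of its underside.
- vial: Small control vial with a blue cap, 25 mm across and 49 mm tall, to be left alone; origin at the centre of its underside.
Not all that is in view belongs to the job. What is shaped like the part that bears tube_mid but blue or green is not meant.

How it is judged:
By the outcome, as a careful person would: the job done as asked, in the order asked, and still so for the second after the job is handed in, with the robot touching nothing.
It also fails if it takes over 64 s, if anything falls off the work surface, if the arm or the gripper's body presses on something with over 40 N, if the wrist force passes 120 N, or if a joint passes its speed limit or range.

## Robot

A 6-joint arm with a two-finger parallel gripper is mounted at the origin on a cart in front of the work surface, level with it; the furniture and walls round the work are solid. World frame = base frame: x ahead of the robot, y to its left, z up, the work surface at z = 0. Lengths are in m, angles in rad, forces in N, time in s.
With the tool pointing down it reaches from about 0.4 to 0.925 m from the base axis. Payload 3.4 kg.
Tool frame: the origin (TCP) lies midway between the tips of the shut fingers; the grasp point (between the pads) lies 19 mm behind it (robot.grasp_offset is the distance from the TCP to the grasp point, in m); x points along the fingers, z is the direction in which the jaws open and shut, and the axes are right-handed (so a half turn about x gives the same grasp; the last joint's range is limited). The gripper opens to 85 mm and grips with 20 to 120 N. Pads are 22 mm wide; open, the fingers measure 114 mm over their backs; the gripper's body (76 mm by 85 mm) begins 54 mm behind the grasp point. The pads swing forward as they close: fully open they stand 13 mm farther back than shut.
Start: joints at [1.246, 0.307, 1.506, -0, 1.328, -0.073], TCP at [0.143, 0.557, 0.231] pointing down, gripper open.
Joint ranges: [-3.12, 3.12], [-1.05, 2.28], [0.14, 2.33], [-1.42, 4.57], [0.1, 2.73], [-2.68, 2.68]. Speed limits (rad/s): [2.57, 2.57, 3.14, 3.14, 3.14, 3.14].

## Interface

Orientations are given as [roll, pitch, yaw] about the fixed x, y, z axes, in that order (R = Rz(yaw) Ry(pitch) Rx(roll)).
In Python, from plant import robot, jaws, eyes, order gives the robot as it stands. Calls block until the motion is done:
- robot.move_ptp(position, orientation): joint-space move of the TCP to a pose.
- robot.movel(position, orientation=None, vel=0.15): straight line of the TCP; orientation=None keeps the orientation; vel is the mean speed in m/s.
- robot.move_joints(angles): joint-space move.
- jaws.release() and jaws.grab(): open the fingers fully, or close them until they stop; the grip force is fixed at half the most.
- robot.dwell(seconds).
- robot.inverse_kinematics(position, orientation): joint angles nearest the present ones, or None.
- robot.sense(): the state.
- eyes.grab_frame(name): name is "scene" or "top"; returns a dict with "img" (384x512x3 uint8, red, green, blue), "K" (3x3 intrinsics, pixels), "extrinsics" (4x4, takes a point from camera to world coordinates). Camera axes: x right, y up, looking along -z (the intrinsics and any distortion apply to the point x, -y, -z); pixel columns grow to the right and rows downward; lengths in m; the calibration is good to about 2 mm. A picture is of the moment at which its call begins. There is no depth.
A pose or a line that the arm cannot do raises robot.MotionError and nothing moves.
- order.sign_off(): hands the job in, once; it reports no verdict.
The state is a dict: "clock": time; "joint_pos": joint angles; "joint_vel": joint speeds; "joint_efforts": joint torques, N m; "eef_pos": TCP position; "eef_rot": TCP orientation; "contact_force": force on the tool from outside, world axes, zero at the start; "wrist_torque": the same for the moment, N m; "grip_width": finger opening in m.
Only numpy, scipy, OpenCV 4.12 (cv2) and the standard library are available. Lean on these libraries where they do the work, as an engineer would, in place of code of your own. Each camera call takes 0.05 s, during which the arm holds its last target. There are 200 camera calls.

## Working session

There is one attempt and no reset: what is moved stays moved. The work goes in short steps, each a Python script; the robot and the scene stay as the last script left them, time stands still between calls to the robot, and variables do not carry over. Pictures are saved under pics/ and viewed, about 8 in all and at most 12, crops included, and the job is handed in when it is done.

```bash
ls; mkdir -p pics; python3 - <<'E'
from plant import robot,jaws,eyes,order
import cv2,numpy as np
for n in("scene","top"):
    f=eyes.grab_frame(n); cv2.imwrite(f"pics/{n}0.png",f["img"][:,:,::-1]); np.savez(f"pics/{n}0.npz",**{k:f[k] for k in("img","K","extrinsics")})
    print(n,[k for k in f],f["K"].round(1).tolist(),f["extrinsics"].round(3).tolist())
    cv2.imwrite(f"pics/{n}0b.png",cv2.resize(f["img"][:,:,::-1],(800,600),interpolation=cv2.INTER_CUBIC))
print(robot.sense())
E
```

```text
pics
scene ['img', 'K', 'extrinsics'] [[448.2, 0.0, 240.3], [0.0, 448.2, 191.3], [0.0, 0.0, 1.0]] [[0.574, 0.56, -0.597, -0.075], [-0.819, 0.399, -0.413, -0.405], [0.007, 0.726, 0.688, 0.81], [0.0, 0.0, 0.0, 1.0]]
top ['img', 'K', 'extrinsics'] [[490.2, 0.0, 257.4], [0.0, 490.2, 186.2], [0.0, 0.0, 1.0]] [[0.017, 0.994, -0.11, 0.379], [-1.0, 0.018, 0.006, 0.024], [0.008, 0.11, 0.994, 1.536], [0.0, 0.0, 0.0, 1.0]]
{'clock': 0.1, 'joint_pos': array([ 1.24548512e+00,  3.07489943e-01,  1.50757290e+00,  1.13101043e-05,
        1.32839684e+00, -7.34720003e-02]), 'joint_vel': array([ 8.21953326e-04, -1.63626253e-03, -3.86847540e-03,  1.28050380e-03,
       -2.92653953e-05,  6.64142545e-04]), 'joint_efforts': array([ 9.84539547e-04, -4.58522379e+01, -2.52608263e+01, -3.13312021e-04,
        5.57058316e-03,  8.21828075e-05]), 'eef_pos': array([0.1430801 , 0.55625083, 0.23046651]), 'eef_rot': array([ 3.06224271,  1.56892927, -1.9019882 ]), 'contact_force': array([-0.13153011, -0.14449588,  0.848677  ]), 'wrist_torque': array([-0.00399349, -0.00620383, -0.00171994]), 'grip_width': 0.08523683977508313}
```

View pics/scene0b.png

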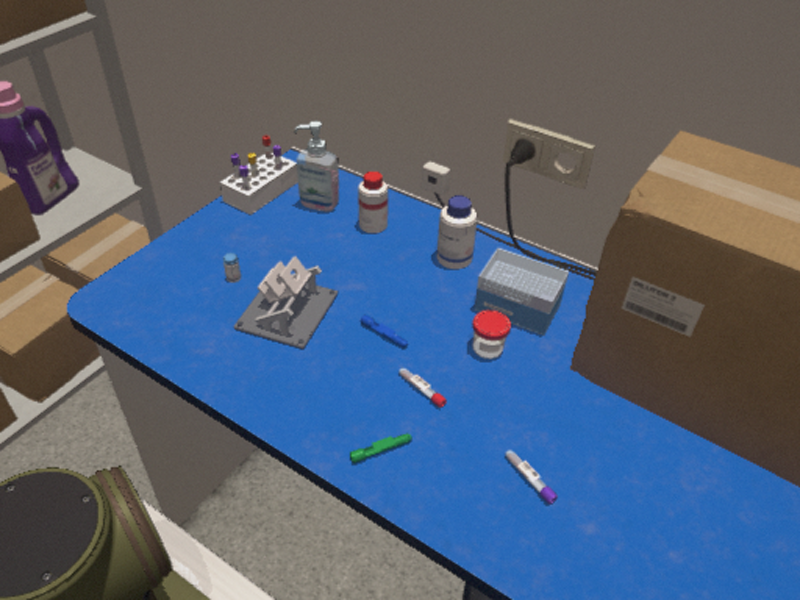

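View pics/top0b.png

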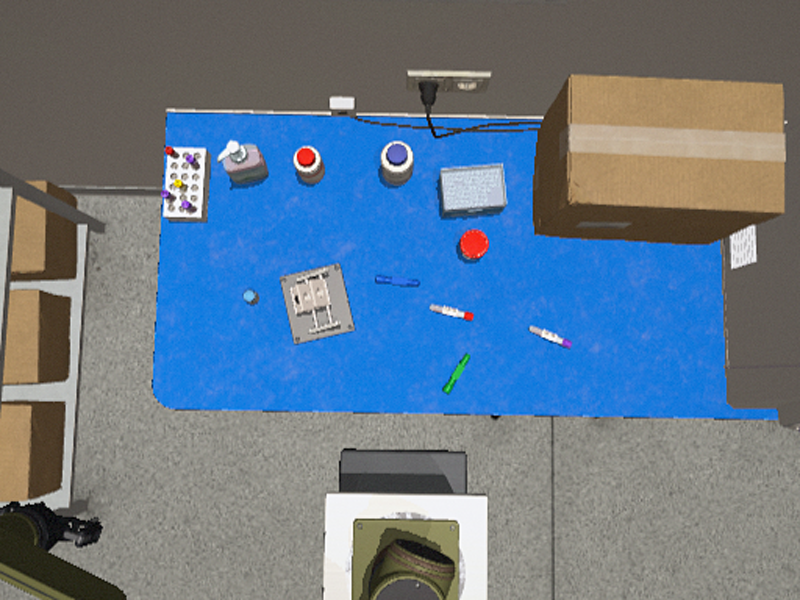

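The scene view shows the red-capped tube at about (422,387) of 800x600 and the stand at (287,305). The top view shows the tube at (452,312), cap to the right, and the stand at (317,303). Next I'll measure the tube and zoom in on the stand.

```bash
cat > h.py <<'E'
import numpy as np,cv2
def load(n): return dict(np.load(f"pics/{n}.npz"))
def ray(f,uv):
    K=f["K"];E=f["extrinsics"];d=np.array([(uv[0]-K[0,2])/K[0,0],-(uv[1]-K[1,2])/K[1,1],-1.])
    return E[:3,3],E[:3,:3]@d
def onz(f,uv,z):
    o,d=ray(f,uv);return o+d*(z-o[2])/d[2]
def proj(f,P):
    E=f["extrinsics"];p=(np.atleast_2d(P)-E[:3,3])@E[:3,:3];K=f["K"]
    return np.c_[K[0,0]*p[:,0]/-p[:,2]+K[0,2],K[1,1]*-p[:,1]/-p[:,2]+K[1,2]]
def two(f1,u1,f2,u2):
    o1,d1=ray(f1,u1);o2,d2=ray(f2,u2)
    t=np.linalg.lstsq(np.c_[d1,-d2],o2-o1,rcond=None)[0]
    a,b=o1+d1*t[0],o2+d2*t[1];return (a+b)/2,np.linalg.norm(a-b)
E
python3 - <<'E'
from h import *
S,T=load("scene0"),load("top0")
a=T["img"][160:225,173:233];b=S["img"][155:227,145:222]
ims=[cv2.resize(x[:,:,::-1],(400,int(400*x.shape[0]/x.shape[1])),interpolation=cv2.INTER_CUBIC) for x in(a,b)]
h=max(i.shape[0] for i in ims);ims=[cv2.copyMakeBorder(i,0,h-i.shape[0],0,0,cv2.BORDER_CONSTANT) for i in ims]
cv2.imwrite("pics/st.png",np.hstack(ims))
for n,f,box in(("top",T,(265,315,185,215)),("scene",S,(250,295,230,265))):
    x0,x1,y0,y1=box;im=f["img"][y0:y1,x0:x1].astype(int);hsv=cv2.cvtColor(im.astype(np.uint8),cv2.COLOR_RGB2HSV)
    red=(im[...,0]>120)&(im[...,1]<80)&(im[...,2]<90)
    nb=~((im[...,2]>im[...,0]+50))
    num,lab,st,_=cv2.connectedComponentsWithStats(nb.astype(np.uint8)); k=1+np.argmax(st[1:,4]); tube=lab==k
    pr=np.argwhere(red)[:,::-1]+[x0,y0];pt=np.argwhere(tube)[:,::-1]+[x0,y0]
    c=pt.mean(0);w,v=np.linalg.eigh(np.cov((pt-c).T));ax=v[:,1]; ax*=np.sign((c-pr.mean(0))@ax)
    s=(pt-c)@ax; e0,e1=c+ax*(s.min()-.4),c+ax*(s.max()+.4)
    cap,tip=onz(f,e0,.008),onz(f,e1,.008);rc=onz(f,pr.mean(0),.008)
    print(n,len(pr),len(pt),"cap",cap.round(4),"tip",tip.round(4),"redc",rc.round(4),"L",np.linalg.norm(tip-cap),"c",onz(f,c,.008).round(4),"ang",np.degrees(np.arctan2(*(tip-cap)[[1,0]])))
E
```

```text
top 26 129 cap [ 0.4985 -0.1278  0.008 ] tip [ 0.5179 -0.0395  0.008 ] redc [ 0.5003 -0.1176  0.008 ] L 0.0903700973663312 c [ 0.5078 -0.0857  0.008 ] ang 77.60815056434203
scene 43 228 cap [ 0.4987 -0.131   0.008 ] tip [ 0.5179 -0.0413  0.008 ] redc [ 0.5021 -0.1187  0.008 ] L 0.0917425909533768 c [ 0.5074 -0.0901  0.008 ] ang 77.90928648551132
```

View pics/st.png

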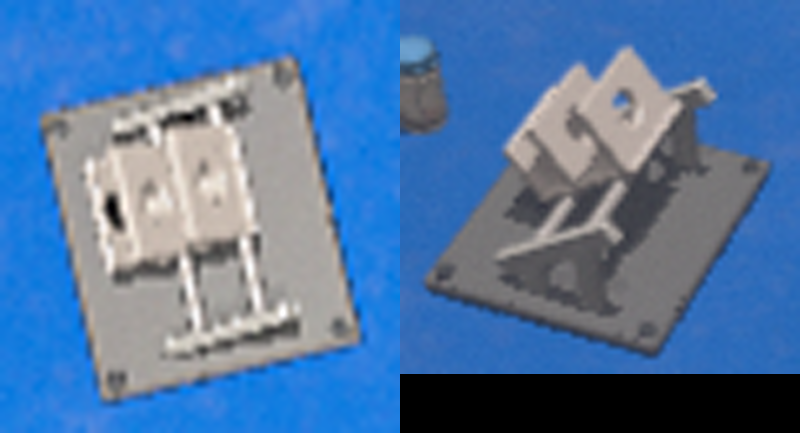

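The crops show the stand's 52 mm-wide collars facing world -y, with the slope going down towards +y, so the tube already points the right way. I need the collar corners and holes to sub-pixel level, so I'll enlarge further.

```bash
python3 - <<'E'
from h import *
S,T=load("scene0"),load("top0")
def crop(f,x0,y0,w,h,s):
    im=cv2.resize(f["img"][y0:y0+h,x0:x0+w,::-1],(w*s,h*s),interpolation=cv2.INTER_CUBIC)
    for i in range(0,w,5): cv2.line(im,(i*s+s//2,0),(i*s+s//2,6),(0,255,255),1);cv2.putText(im,str(x0+i),(i*s-2,16),0,.33,(0,255,255),1)
    for i in range(0,h,5): cv2.line(im,(0,i*s+s//2),(6,i*s+s//2),(0,255,255),1);cv2.putText(im,str(y0+i),(8,i*s+s//2+4),0,.33,(0,255,255),1)
    return im
cv2.imwrite("pics/st2.png",np.hstack([crop(T,184,172,30,34,13),crop(S,164,161,36,34,11)[:442]if 0 else cv2.copyMakeBorder(crop(S,164,161,36,34,11),0,68,0,0,cv2.BORDER_CONSTANT)]))
E
```

```text
(no output)
```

View pics/st2.png

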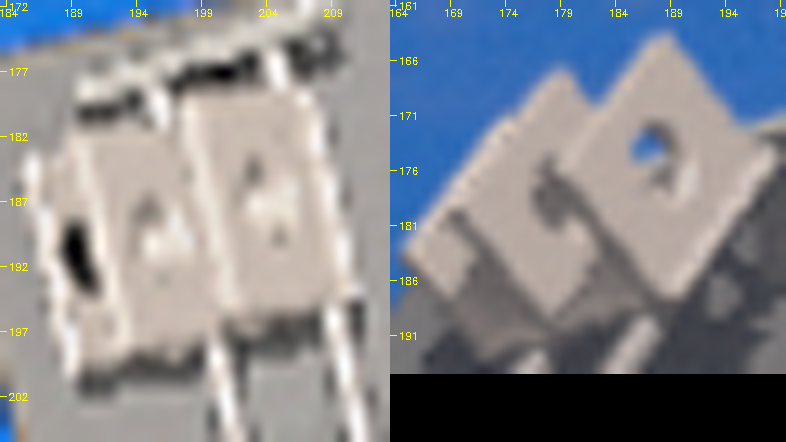

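```bash
python3 - <<'E'
from h import *
S,T=load("scene0"),load("top0")
# plate corners by mask: largest non-blue blob -> quad
for n,f,(x0,y0,w,h) in(("top",T,(173,160,60,65)),("scene",S,(145,155,77,72))):
    im=f["img"][y0:y0+h,x0:x0+w].astype(int); m=(im[...,2]-im[...,0]<45).astype(np.uint8)
    num,lab,st,_=cv2.connectedComponentsWithStats(m);k=1+np.argmax(st[1:,4])
    c=max(cv2.findContours((lab==k).astype(np.uint8),cv2.RETR_EXTERNAL,cv2.CHAIN_APPROX_NONE)[0],key=cv2.contourArea)
    q=cv2.approxPolyDP(cv2.convexHull(c),2.5,True)[:,0]+[x0,y0]
    print(n,q.tolist())
    if n=="top":
        r=cv2.minAreaRect(c.astype(np.float32));P=np.array([onz(f,p+[x0,y0],.008) for p in cv2.boxPoints(r)]);print(r,P.round(4).tolist(),"ctr",P.mean(0).round(4))
        d=np.roll(P,-1,0)-P;print(np.linalg.norm(d,axis=1).round(4),np.degrees(np.arctan2(d[:,1],d[:,0])).round(2))
    else:
        for p in q: print(p,onz(f,p,.008).round(4))
t=lambda x,y:(184+(x-6.5)/13,172+(y-6.5)/13)
s=lambda x,y:(164+(x-395.5)/11,161+(y-5.5)/11)
for n,a,b in(("hole",(268,202),(663,160)),("far",(197,97),(665,33)),("near",(237,318),(552,170)),("lowfar",(92,135),(562,67)),("lowhole",(163,237),(553,190))):
    p,g=two(T,t(*a),S,s(*b));print(n,p.round(4),"gap",round(g,4))
# calibration offset check with tube
E
```

```text
top [[217, 169], [226, 210], [188, 219], [179, 177]]
((29.4943790435791, 33.808990478515625), (43.92256164550781, 39.875083923339844), 77.00537872314453) [[0.5724, 0.2641, 0.008], [0.6031, 0.143, 0.008], [0.4689, 0.1087, 0.008], [0.4389, 0.2287, 0.008]] ctr [0.5208 0.1861 0.008 ]
[0.1249 0.1385 0.1237 0.1381] [ -75.78 -165.65  104.05   14.84]
scene [[215, 186], [194, 222], [150, 210], [173, 172], [188, 164], [203, 170]]
[215 186] [0.5993 0.1414 0.008 ]
[194 222] [0.4677 0.1049 0.008 ]
[150 210] [0.4358 0.2196 0.008 ]
[173 172] [0.5777 0.2684 0.008 ]
[188 164] [0.6274 0.257  0.008 ]
[203 170] [0.6316 0.2072 0.008 ]
hole [0.5354 0.174  0.0755] gap 0.002
far [0.5573 0.1898 0.0901] gap 0.0011
near [0.5066 0.1793 0.0906] gap 0.0005
lowfar [0.5501 0.2159 0.0721] gap 0.0006
lowhole [0.5279 0.2007 0.0582] gap 0.0
```

```bash
python3 - <<'E'
from h import *
from plant import robot
S,T=load("scene0"),load("top0")
def red(f,x0,y0,x1,y1):
    im=f["img"][y0:y1,x0:x1].astype(int);m=(im[...,0]-im[...,1:].max(2)).clip(0)*1.;m[m<50]=0
    y,x=np.mgrid[y0:y1,x0:x1];return (x*m).sum()/m.sum(),(y*m).sum()/m.sum()
print("redcap",*two(T,red(T,290,190,315,212),S,red(S,265,238,295,265)))
for a,b in(((226.3,210.3),(215.5,186)),((187.8,219.4),(194,222.5)),((178.6,176.7),(149.5,210))):
    p,g=two(T,a,S,b);print("corner",p.round(4),round(g,4))
# reachability of the insertion poses
from scipy.spatial.transform import Rotation as R
yaw=np.radians(104.5);c,s_=np.cos(np.radians(35)),np.sin(np.radians(35))
h=np.array([np.cos(yaw),np.sin(yaw),0]);cx=h*c-[0,0,s_];cz=h*s_+np.array([0,0,c]);cy=np.cross(cz,cx)
hole=np.array([.535,.174,.0755])
for sg in(1,-1):
    X=-cz;Z=cy*sg;Y=np.cross(Z,X);rpy=R.from_matrix(np.c_[X,Y,Z]).as_euler("xyz")
    for xx in(-55-80.5-60,-80.5-0+55-55):
        tcp=hole+cx*(xx+55)*1e-3-cz*.006;print(sg,xx,tcp.round(3),rpy.round(3),robot.inverse_kinematics(tcp,rpy))
    ta=np.radians(77.7);th=np.array([np.cos(ta),np.sin(ta),0]);X=np.array([0,0,-1.]);Z=np.cross([0,0,1],th)*sg;Y=np.cross(Z,X)
    r2=R.from_matrix(np.c_[X,Y,Z]).as_euler("xyz");print("grasp",r2.round(3),robot.inverse_kinematics([.5,-.12,.003],r2))
E
```

```text
redcap [ 0.50105338 -0.11800524  0.00929084] 0.0014194774595053241
corner [0.481  0.0811 0.1283] 0.0577
corner [ 0.4776  0.1925 -0.0563] 0.1148
corner [ 0.5608  0.3112 -0.1405] 0.0804
1 -195.5 [0.565 0.059 0.151] [ 1.571  0.96  -1.318] [ 0.40537576  0.45464     1.68972684 -0.65683539  1.19027334 -2.6774548 ]
1 -80.5 [0.541 0.15  0.085] [ 1.571  0.96  -1.318] [ 0.56133797  0.56908087  1.68431638 -0.63268067  1.17916283 -2.49796299]
grasp [-2.927  1.571  0.   ] None
-1 -195.5 [0.565 0.059 0.151] [-1.571  0.96  -1.318] [ 0.40537576  0.45464     1.68972684 -0.65683539  1.19027334  0.46413785]
-1 -80.5 [0.541 0.15  0.085] [-1.571  0.96  -1.318] [ 0.56133797  0.56908087  1.68431638 -0.63268067  1.17916283  0.64362967]
grasp [0.215 1.571 0.   ] [-3.17706878e-01  5.08645502e-01  1.89987394e+00 -4.44089210e-16
  7.33073210e-01 -1.03031380e-01]<sys>:0: UserWarning: Gimbal lock detected. Setting third angle to zero since it is not possible to uniquely determine all angles.
```

```bash
cat >> h.py <<'E'
from scipy.spatial.transform import Rotation as R
yaw=np.radians(104.5);_c,_s=np.cos(np.radians(35)),np.sin(np.radians(35))
_h=np.array([np.cos(yaw),np.sin(yaw),0]);cx=_h*_c-[0,0,_s];cz=_h*_s+np.array([0,0,_c]);cy=np.cross(cz,cx)
RPY=R.from_matrix(np.c_[-cz,np.cross(-cy,-cz),-cy]).as_euler("xyz")
def snap(eyes,n):
    for k in("scene","top"):
        f=eyes.grab_frame(k);np.savez(f"pics/{k}{n}.npz",**{q:f[q] for q in("img","K","extrinsics")})
E
python3 - <<'E'
from h import *
from plant import robot,jaws,eyes
ta=np.radians(77.7);G=[np.pi/2-ta,np.pi/2,0]
c=np.array([.5008,-.119])
robot.move_ptp([*c,.2],G);robot.movel([*c,.06],vel=.2);robot.movel([*c,.003],vel=.08)
st=robot.sense();print(st["eef_pos"],st["contact_force"])
jaws.grab();st=robot.sense();print(st["grip_width"],st["contact_force"],st["clock"])
robot.movel([*c,.12],vel=.15);print(robot.sense()["grip_width"])
hole=np.array([.535,.174,.0755])
tcp=hole-cx*(.020+.0805)-cz*.005
robot.move_ptp(tcp+cz*.02,RPY);robot.movel(tcp,vel=.1)
robot.dwell(.3);st=robot.sense();print(tcp,st["eef_pos"],st["contact_force"],st["wrist_torque"],st["grip_width"],st["clock"])
snap(eyes,1)
S,T=load("scene1"),load("top1")
def crop(f,x0,y0,w,h,s):
    im=cv2.resize(f["img"][y0:y0+h,x0:x0+w,::-1],(w*s,h*s),interpolation=cv2.INTER_CUBIC)
    for i in range(0,w,5): cv2.line(im,(i*s+s//2,0),(i*s+s//2,6),(0,255,255),1);cv2.putText(im,str(x0+i),(i*s-2,16),0,.33,(0,255,255),1)
    for i in range(0,h,5): cv2.line(im,(0,i*s+s//2),(6,i*s+s//2),(0,255,255),1);cv2.putText(im,str(y0+i),(8,i*s+s//2+4),0,.33,(0,255,255),1)
    return im
cv2.imwrite("pics/pre.png",np.hstack([crop(T,190,165,50,50,8),crop(S,170,150,50,62,8)[:400]]))
E
```

```text
[ 0.50114896 -0.11913165  0.00328599] [ 0.48136806 -0.29492965  0.44230717]
0.014552745294358 [-0.33296031 -0.10601613  4.15372434] 5.15
0.014816707136828996
[0.55633054 0.09152092 0.12904867] [0.55658595 0.091549   0.12947419] [-0.22145312  0.66288885  0.04627793] [0.26937297 0.07820494 0.03989783] 0.014668432981573248 7.675
```

View pics/pre.png

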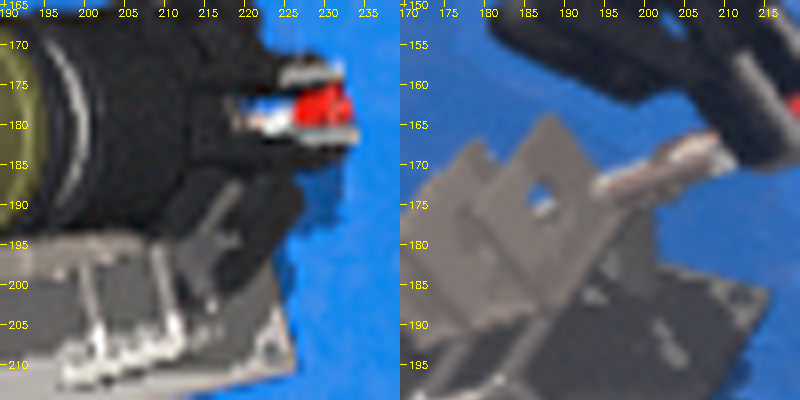

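The tube is held. In the scene view its tip is at about (193.9,172.9) and the hole at about (187,174). The arm hides the hole in the top view. I'll compare projected with observed positions in the scene view.

```bash
python3 - <<'E'
from h import *
S=load("scene1");S0=load("scene0")
hole=np.array([.535,.174,.0755]);eef=np.array([.55659,.09155,.12947])
axpt=eef+cz*.005
tip=axpt+cx*.0805
print("proj hole",proj(S,hole),"tip",proj(S,tip),"J y,z per mm",((proj(S,hole+cy*.001)-proj(S,hole)),(proj(S,hole+cz*.001)-proj(S,hole)),(proj(S,hole+cx*.001)-proj(S,hole))))
print("axis proj",proj(S,[axpt+cx*t for t in(.03,.05,.07)]).round(1).tolist())
print("corners ff",proj(S,[hole+cy*a+cz*b for a,b in((-.026,.018),(.026,.018),(.026,-.018),(-.026,-.018))]).round(1).tolist())
im=S["img"].astype(int)
# tube axis rows: in columns 194..207 the non-blue band above
for u in range(194,208,2):
    col=im[160:182,u]; nb=col[:,0]-col[:,2]; print(u,[f"{a}" for a in nb])
print("hole patch scene0 (B-R)");print((S0["img"].astype(int)[168:183,182:197,2]-S0["img"].astype(int)[168:183,182:197,0]))
print("lum");print(S0["img"].astype(int)[168:183,182:197].mean(2).astype(int))
E
```

```text
proj hole [[187.82935061 175.16326117]] tip [[193.6106571  173.03741075]] J y,z per mm (array([[-0.17412696,  0.25006522]]), array([[-0.23492395, -0.30380354]]), array([[-0.28345484,  0.0956293 ]]))
axis proj [[208.7, 168.0], [202.6, 170.0], [196.7, 172.0]]
corners ff [[188.1, 163.3], [178.9, 176.2], [187.5, 187.2], [196.4, 174.2]]
194 ['-26', '-85', '-148', '-147', '-147', '-146', '-144', '-133', '-126', '-117', '-63', '-10', '12', '14', '12', '7', '8', '7', '11', '10', '11', '8']
196 ['-16', '-29', '-85', '-146', '-150', '-147', '-148', '-141', '-131', '-131', '-111', '-52', '16', '28', '14', '8', '8', '11', '9', '7', '0', '1']
198 ['-16', '-17', '-41', '-112', '-147', '-146', '-147', '-145', '-138', '-125', '-83', '7', '31', '13', '5', '6', '6', '0', '-2', '1', '-1', '-1']
200 ['-19', '-22', '-69', '-149', '-142', '-145', '-143', '-140', '-138', '-97', '3', '24', '19', '10', '6', '6', '0', '-1', '-2', '-1', '-3', '0']
202 ['-16', '-65', '-146', '-145', '-148', '-149', '-145', '-116', '-10', '9', '15', '17', '9', '7', '0', '-31', '-128', '-107', '-96', '-101', '-103', '-81']
204 ['
[... 1539 characters left out ...]
1 122]
 [186 175 173 170 162 120 113 143 169 171 172 171 168 158 152]
 [179 172 173 170 149 107 102 115 164 172 171 171 173 172 165]
 [171 171 171 166 129 125 127 112 151 176 173 172 172 171 167]
 [172 171 172 167 147 154 163 143 158 185 172 173 172 171 175]
 [174 173 171 172 172 165 134 129 179 200 170 172 170 176 190]
 [171 170 172 172 168 150 122 135 194 198 171 173 173 184 197]
 [169 174 172 171 166 160 173 158 199 191 172 172 177 185 183]
 [153 170 172 173 172 171 175 183 188 171 171 176 192 197 156]
 [118 167 171 172 169 172 171 173 172 171 170 175 196 150  89]
 [112 139 169 168 171 172 172 170 172 171 176 187 178 106  98]
 [131 106 139 166 171 171 173 172 173 176 192 193 128  89 109]]
```

```bash
cat >> h.py <<'E'
HOLE=np.array([.535,.174,.0755])
def tcp_at(x,y,z): # tip x in cradle coords (mm), y,z offsets from HOLE (mm)
    return HOLE+cx*(x+55-80.5)*1e-3+cy*y*1e-3+cz*(z-5)*1e-3
def F(robot): 
    s=robot.sense();f=s["contact_force"];return np.array([f@cx,f@cy,f@cz]),s
def advance(robot,x0,x1,y,z,lim=5,step=2.,vel=.03,base=0):
    x=x0
    while x<x1:
        x=min(x+step,x1);robot.movel(tcp_at(x,y,z),vel=vel)
        f,s=F(robot);f=f-base
        print(x,f.round(1),end=" | ")
        if f[0]<-lim: print("STOP");break
    return x
E
python3 - <<'E'
from h import *
from plant import robot
y,z=-.7,.8
robot.movel(tcp_at(-70,y,z),RPY,vel=.05);robot.dwell(.3);b,s=F(robot);print(b,s["clock"])
x=advance(robot,-70,-40,y,z,base=b)
robot.dwell(.2);f,s=F(robot);print((f-b).round(2),s["wrist_torque"].round(3),s["clock"])
E
```

```text
[ 0.23065157 -0.33553868  0.0252946 ] 8.325
-68.0 [ 0.  -0.1 -0.3] | -66.0 [ 0.4 -0.1  0.4] | -64.0 [-0.1 -0.2 -0.1] | -62.0 [ 0.   0.6 -0.6] | -60.0 [-0.1 -0.5 -0. ] | -58.0 [-0.6  0.5  0.3] | -56.0 [-1.   0.3 -0.1] | -54.0 [0.5 0.1 0.3] | -52.0 [-0.8  0.   1. ] | -50.0 [ 0.1  1.1 -0.2] | -48.0 [-0.  -0.2  0.2] | -46.0 [0.1 0.3 0.5] | -44.0 [-0.4 -0.4 -0.1] | -42.0 [-0.3  0.6  0.4] | -40.0 [ 0.8 -0.1  0.1] | [-0.94 -0.77 -0.18] [0.262 0.122 0.005] 12.275
```

```bash
python3 - <<'E'
from h import *
from plant import robot,eyes
y,z=-.7,.8
b=np.array([.2,-.3,0])
x=advance(robot,-40,-10,y,z,base=b)
robot.dwell(.2);f,s=F(robot);print((f-b).round(2),s["wrist_torque"].round(3),s["grip_width"],s["clock"])
snap(eyes,2);S,T=load("scene2"),load("top2")
cv2.imwrite("pics/in.png",np.hstack([cv2.resize(f["img"][a:a+50,c:c+50,::-1],(400,400),interpolation=cv2.INTER_CUBIC) for f,a,c in((T,165,185),(S,150,165))]))
E
```

```text
-38.0 [1.  0.2 0.3] | -36.0 [ 0.1 -0.1 -0.8] | -34.0 [-0.   0.9 -0.9] | -32.0 [-0.7  0.4 -0.2] | -30.0 [0.3 0.7 0.4] | -28.0 [0.2 0.5 0.1] | -26.0 [-0.1  1.  -0.9] | -24.0 [-0.9  0.3 -0.2] | -22.0 [-0.4  0.4 -0.4] | -20.0 [ 0.4  1.1 -0. ] | -18.0 [-0.2  0.3  0.4] | -16.0 [ 0.2  0.1 -0.3] | -14.0 [-0.4  0.2  0.4] | -12.0 [-0.6  2.   0. ] | -10.0 [-0.9  0.7  0.1] | [-0.19  0.03 -0.24] [0.292 0.074 0.041] 0.014347774781088667 16.225
```

View pics/in.png

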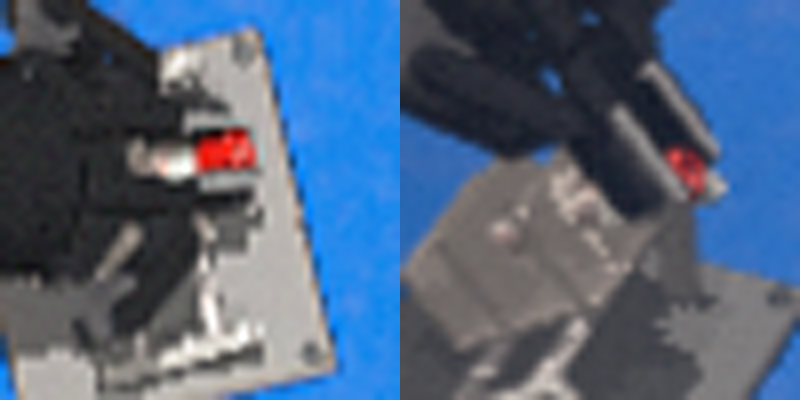

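The scene view shows the barrel's pale end in the lower collar's hole, at about (178,178), with no contact force so far. I'll push on to the foot.

```bash
python3 - <<'E'
from h import *
from plant import robot,eyes
y,z=-.7,.8
b=np.array([.2,-.3,0])
x=advance(robot,-10,-4,y,z,base=b,lim=4)
x=advance(robot,x,9,y,z,base=b,lim=6,step=.7,vel=.02)
robot.dwell(.2);f,s=F(robot);print(x,(f-b).round(2),s["wrist_torque"].round(3),s["grip_width"],s["clock"],s["eef_pos"]-tcp_at(x,y,z))
E
```

```text
-8.0 [-1.   0.5 -1.2] | -6.0 [-0.7  0.  -0.7] | -4.0 [-0.3  0.5  0.2] | -3.3 [-0.4  0.4 -0.3] | -2.5999999999999996 [-0.8  0.5 -0.2] | -1.8999999999999997 [ 0.4 -0.8  0.4] | -1.1999999999999997 [-3.1  0.3 -0.6] | -0.4999999999999998 [-7.8 -0.2 -0.5] | STOP
-0.4999999999999998 [-6.14  1.17  0.25] [-0.749 -0.238  0.015] 0.015046210907975255 18.525 [ 0.00020724 -0.00095518  0.00066039]
```

Contact came at a nominal x of about -1.2 mm, as expected for the foot. Before opening I'll check whether the widening fingers clear the stand's far post.

```bash
python3 - <<'E'
from h import *
S,T=load("scene0"),load("top0")
for a,b in(((209.3,173.7),(204.6,172.2)),((209.3,173.7),(203,170)),((188.5,180.),(150,155))):
    p,g=two(T,a,S,b);d=p-HOLE;print(p.round(4),round(g,4),"cradle",((d@np.c_[cx,cy,cz])*1e3-[55,0,0]).round(1))
d=np.array([.519,.185,.008])-HOLE;print("plate centre y",d@cy*1e3)
E
```

```text
[0.5788 0.1599 0.061 ] 0.0049 cradle [-66.9 -38.9 -26. ]
[0.5764 0.1604 0.07  ] 0.0014 cradle [-71.1 -36.7 -18. ]
[0.5242 0.2372 0.1232] 0.0661 cradle [-30.   -5.4  75.8]
plate centre y 12.736182201450879
```

The post top sits at about z = -18 to -26 mm and the fingertips at -5 mm or higher, so they clear. Releasing.

```bash
python3 - <<'E'
from h import *
from plant import robot,jaws,eyes
jaws.release();f,s=F(robot);print(f.round(2),s["grip_width"],s["clock"])
p=s["eef_pos"];robot.movel(p+cz*.09-cx*.0,vel=.08)
robot.movel(p+cz*.09+np.array([-.05,-.18,.12]),vel=.2);robot.dwell(.5);f,s=F(robot);print(f.round(2),s["clock"])
snap(eyes,3);S,T=load("scene3"),load("top3")
cv2.imwrite("pics/out.png",np.hstack([cv2.resize(f["img"][a:a+50,c:c+50,::-1],(400,400),interpolation=cv2.INTER_CUBIC) for f,a,c in((T,165,185),(S,150,165))]))
# expected red cap centre when home
for n,f,(x0,y0,x1,y1) in(("top",T,(190,165,240,215)),("scene",S,(170,140,230,190))):
    im=f["img"][y0:y1,x0:x1].astype(int);m=(im[...,0]-im[...,1:].max(2)).clip(0)*1.;m[m<50]=0;yy,xx=np.mgrid[y0:y1,x0:x1]
    c=((xx*m).sum()/m.sum(),(yy*m).sum()/m.sum()) if m.sum() else None
    print(n,c,proj(f,HOLE-cx*.0255+cz*-.0015))
    if n=="top":ct=c
    else: 
        p,g=two(T,ct,S,c);d=p-HOLE;print(p,g,((d@np.c_[cx,cy,cz])*1e3-[55,0,0]).round(1))
E
```

```text
[ 0.15 -0.76 -0.17] 0.08549554549332165 19.2083
[-0.26 -0.25 -0.23] 22.2417
top (np.float64(211.03982215348927), np.float64(184.71602551710805)) [[211.07103544 184.75224542]]
scene (np.float64(196.33505007153076), np.float64(173.047782546495)) [[195.51521683 173.15234364]]
[0.54123301 0.15230397 0.08888176] 0.0020045667588207603 [-81.2  -0.6  -2. ]
```

View pics/out.png

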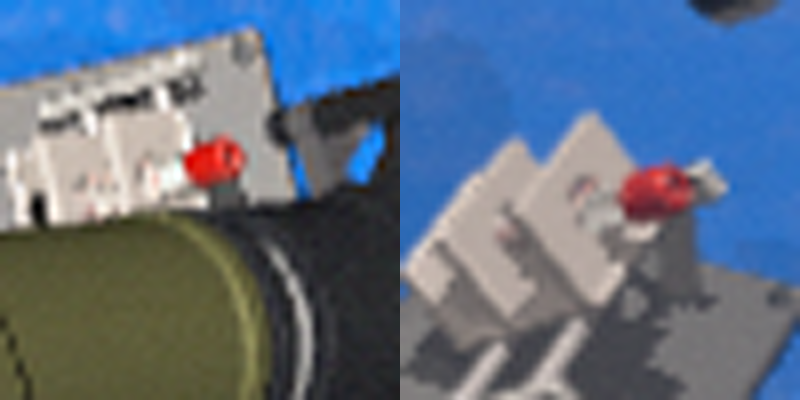

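```bash
python3 -c "
from plant import robot,order
order.sign_off();print(robot.sense()['clock'])"
```

```text
the job is handed in; nothing more can be done
the job is handed in; nothing more can be done
```

The red-capped tube is in the stand, threaded round end first through both collars and pushed against the foot. I released it, moved the arm clear and handed the job in. The last clock reading before hand-in was 22.2 s, against the 64 s limit.

- **Insertion:** I found the hole from the two camera views, about 12–13 mm from the plate's centre line. The tube passed both collars without measurable contact. The first axial force came about 1.2 mm before the nominal foot position and rose to about 8 N, where I stopped.
- **After release:** The red cap's centre measured 81.2 mm before the foot, against 80.5 mm expected when fully home. It was 0.6 mm off sideways and 2 mm low, which is within the play in the hole. In the pictures the tube runs through the upper collar and into the lower one.
- **Less certain:** The two cameras disagreed by 2–6 mm on some table points. The final position is therefore good to only about 1–2 mm by sight, and the contact with the foot is the stronger evidence that the tube is home. I did not nudge it again after letting go.
- **Other objects:** I gripped only the red-capped tube and felt no unexpected contact. I did not measure the purple tube, cup or vial again afterwards.

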